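# Unlock the polishing wheel's speed dial and set it to the index tab

## Task

The speed dial of the polishing wheel is locked by a thin steel plate that stands in a slot on the controller and bars the way of the dial's pointer arm. Slide the plate straight up out of its slot, put it down inside the flat aluminium tray, and let go of it; then turn the dial clockwise until the end of its pointer arm stands right at the arrowhead of the index tab on the scale. Set the plate down rather than dropping it, and leave the other things on the bench where they are.

Things in the scene. Friction and masses are not known exactly. Their poses are not given: they have to be found in the camera images.
- controller: Speed controller: fixed grey box 210 x 210 mm, its flat aluminium top panel 85 mm above the bench. Origin at the bench under its centre, z up; the dial's axis is vertical through this centre. Black scale lines lie on the panel 67 to 78 mm from the axis.
- slot (a point): Slot of the locking plate: point on the panel 98 mm from the dial's axis, in the direction 45 deg counter-clockwise (from above) from the controller's x axis. Two steel cheeks 18 mm high, 6 mm thick and 40 mm long (78 to 118 mm from the axis) form this radial slot, 7 mm wide.
- dial_axis (a point): Point on the dial's vertical axis at the height of the panel.
- dial (a joint): Dial angle in rad, 0 to 4.71 (end stops), growing clockwise seen from above: the arm points in the direction 135 deg minus this angle, counter-clockwise from the controller's x axis. Stiff (0.09 N m friction, about 2 N at 46 mm from the axis), stays where it is left. With the plate in its slot (at 1.571) the arm is stopped at about 1.35.
- dial_tip (a point): End of the pointer arm, 64 mm from the axis, 20 mm above the panel. The dial is black: a hub of 16 mm radius on a skirt of 26 mm radius, and one arm 12 mm wide from the hub to 62 mm from the axis, its underside 6 mm and top 34 mm above the panel, with a white line along the top and a white end. Closed fingertips can push the arm on its side.
- mark (a point): Where the end of the arm must stand: 64 mm from the axis, 20 mm above the panel, in line with the index tab, which is a fixed dark steel arrowhead on the panel that points to the axis (66 to 96 mm from it, 25 mm wide, 5 mm high, a 13 mm steel thumbscrew 12 mm high at its outer end). It lies past the plate, at dial angles 2.3 to 4.3.
- lock_plate: Locking plate: bare steel, 74 mm long (its x, outward along the slot), 5 mm thick (its y), 70 mm high (its z), 0.13 to 0.27 kg, its upper edge a round bead 10 mm thick. Origin at the middle of its lower edge. At the start it stands in the slot with its lower edge on the panel, 44 to 118 mm from the dial's axis. Lift it 18 mm to clear the slot.
- plate_top (a point): Top of the bead in the middle of the plate's length, 70 mm above its lower edge: grip the bead here across the plate's thickness.
- plate_mid (a point): Middle of the plate, 35 mm above its lower edge.
- tray: Flat open aluminium tray, fixed, 220 mm (its x) by 170 mm (its y), 28 mm high, walls 4 mm thick, floor 4 mm above the bench. Origin at the bench under its centre. The plate may stand, lean or lie in it.
- parcel_box: Bystander: grey plastic box with clear lid, 106 x 166 x 60 mm, origin under its centre.
- tang: Bystander: blue T-shaped stone holder on three steel feet, 132 x 100 x 74 mm, origin on the bench under the middle of its long bar.
- paste_jar: Bystander: small jar 48 mm wide, 50 mm high, origin under its centre.
- loupe: Bystander: folded steel loupe, about 58 x 26 x 22 mm, origin under its case.
Things that resemble listed ones, but are neither listed nor needed, are in the scene too. Leave any blue or purple look-alike of the lock_plate alone.

How it is judged (in metres and radians):
On the way, in this order (a step that is already met when the one before it is completed fails the run):
1. the locking plate is out of its slot and rests in the tray, released (x of plate_mid in the frame of tray between -0.1 and 0.1 m and y of plate_mid in the frame of tray between -0.075 and 0.075 m and z of plate_mid in the frame of tray between 0 and 0.047 m and linear speed of lock_plate below 0.03 m/s and contact force between the fingers and lock_plate below 0.1 N), for 0.2 s.
2. the end of the pointer arm stands at the index tab (horizontal distance between dial_tip and mark below 0.006 m and velocity of joint dial between -0.05 and 0.05 rad/s), for 0.2 s.
At the end, for the whole second after the job is handed in: The plate rests inside the tray, its middle at least 10 mm inside the tray's outer edges and less than 47 mm above the bench, released; the end of the pointer arm is within 6 mm (about 5 deg) of the mark, and the dial is at rest (all of step 1 and all of step 2); the robot touches nothing.
It fails at once if a bystander (box, stone holder, jar or loupe) is shifted by more than 30 mm (distance of any of parcel_box, tang, paste_jar, loupe from where it was at the start of the episode above 0.03 m).
It fails at once if the plate is dropped from a height or thrown (faster than 1 m/s while not in the fingers) (linear speed of lock_plate above 1 m/s and contact force between the fingers and lock_plate below 0.1 N).
It also fails if it takes over 61 s, if anything falls off the work surface, if the arm or the gripper's body presses on something with over 40 N, if the wrist force passes 120 N, or if a joint passes its speed limit or range.

## Robot

A 6-joint arm with a two-finger parallel gripper is mounted at the origin on the work surface. World frame = base frame: x ahead of the robot, y to its left, z up, the work surface at z = 0. Lengths are in m, angles in degrees, forces in N, time in s.
With the tool pointing down it reaches from about 0.325 to 0.85 m from the base axis. Payload 4.4 kg.
Tool frame: the origin (TCP) lies midway between the tips of the shut fingers; the grasp point (between the pads) lies 19 mm behind it; z points along the fingers, x is the direction in which the jaws open and shut, and the axes are right-handed (so a half turn about z gives the same grasp; the last joint's range is limited). The gripper opens to 94 mm and grips with 3 to 60 N. Pads are 16 mm wide; open, the fingers measure 119 mm over their backs; the gripper's body (75 mm by 177 mm) begins 78 mm behind the grasp point.
Start: joints at [-8.623, 11.837, 88.321, -0, 79.842, -8.623], TCP at [0.575, -0, 0.205] pointing down, gripper open.
Joint ranges: [-156.59, 156.59], [-49.26, 127.26], [12.9, 141.05], [-63.56, 243.56], [4.71, 150.69], [-161.64, 161.64]. Speed limits (degrees/s): [159.86, 159.86, 180, 180, 180, 180].

## Interface

Orientations are given as a 3x3 rotation matrix whose columns are the frame's x, y, z axes.
In Python, from station import bot, cams, order gives the robot as it stands.
- The arm moves only by the shell command python3 -m pendant 'ROWS'. ROWS is JSON, a list of rows, each a list of 5 numbers: the opening in per cent of the stroke, from 0 (shut) to 100 (fully open), then the shift along the tool's x, y, z in mm, then the turn about the tool's z in degrees. A call has 1 to 10 rows; each row shifts and turns the commanded pose from where the row before left it, along the tool's axes as they then stand; what a row does not reach is not made up. A row lasts 1/10 s, in which the tool goes at most 50 mm and 8.59 degrees, less where a joint would pass 70% of its speed; a pose out of reach is approached as far as the arm can. A call is refused whole if a number of a shift passes 50 or a number of a turn 8.59, either way. A call with a gripper value outside its range is refused whole. The fingers move at their own pace and stop on an object; the grip force is fixed at half the most. Time passes only in rows, so rows that do not move let the fingers close. It gives the time, the measured TCP pose, the force and the opening at its end, in the units of the state.
- bot.observe(): the state, without advancing time (a new reading comes with each control period).
- cams.get_image(name): name is "scene" or "side" or "wrist"; returns a dict with "image" (400x640x3 uint8, red, green, blue), "fx", "fy", "cx", "cy" (pixels), "world_to_cam" (4x4, takes a point from world to camera coordinates). Camera axes: x right, y up, looking along -z (the intrinsics and any distortion apply to the point x, -y, -z); pixel columns grow to the right and rows downward; lengths in m; the calibration is good to about 2 mm. A picture is of the moment at which its call begins. There is no depth.
- order.hand_in(): hands the job in, once; it reports no verdict.
The state is a dict: "time": time; "q": joint angles; "dq": joint speeds; "joint_torque": joint torques, N m; "ee_pos": TCP position; "eef_rot": TCP orientation; "force": force on the tool from outside, world axes, zero at the start; "wrist_torque": the same for the moment, N m; "opening": finger opening in m.
Only numpy, scipy, OpenCV 4.12 (cv2) and the standard library are available. Lean on these libraries where they do the work, as an engineer would, in place of code of your own. Each camera call takes 0.05 s, during which the arm holds its last target.

## Working session

There is one attempt and no reset: what is moved stays moved. The work goes in short steps, Python scripts to look and compute and a shell command to move; the robot and the scene stay as the last step left them, time stands still between calls to the robot, and variables do not carry over. Pictures are saved under pics/ and viewed, and the job is handed in when it is done.

```bash
ls; mkdir -p pics; cat > h.py <<'E'
from station import bot,cams,order
import numpy as np,cv2
def grab(n,f):
    d=cams.get_image(n); cv2.imwrite('pics/'+f,cv2.cvtColor(d['image'],cv2.COLOR_RGB2BGR))
    np.savez('pics/'+f[:-4]+'.npz',**{k:v for k,v in d.items()}); return d
def load(f): return dict(np.load('pics/'+f+'.npz',allow_pickle=True))
def ray(d,u,v):
    W=np.array(d['world_to_cam']);R=W[:3,:3];t=W[:3,3]
    c=-R.T@t; x=np.array([(u-d['cx'])/d['fx'],-(v-d['cy'])/d['fy'],-1.]);return c,R.T@x
def onz(d,u,v,z):
    c,r=ray(d,u,v);return c+r*(z-c[2])/r[2]
def proj(d,p):
    W=np.array(d['world_to_cam']);q=W[:3,:3]@np.array(p)+W[:3,3]
    return d['cx']+d['fx']*q[0]/-q[2], d['cy']-d['fy']*q[1]/-q[2]
E
python3 - <<'E'
from h import *
for n in ['scene','side','wrist']:
    d=grab(n,n+'0.png'); print(n,[k for k in d],d['fx'],d['cx'],d['cy'],ray(d,320,200)[0])
print(bot.observe())
E
```

```text
pics
scene ['image', 'fx', 'fy', 'cx', 'cy', 'world_to_cam'] 421.7183300867535 322.7177790474434 199.94513140193487 [1.46607271 0.48033356 0.9634404 ]
side ['image', 'fx', 'fy', 'cx', 'cy', 'world_to_cam'] 418.52394041625354 319.18220112163544 198.58101097851272 [ 0.53067281 -1.07535081  1.04999293]
wrist ['image', 'fx', 'fy', 'cx', 'cy', 'world_to_cam'] 281.0476026536501 318.2007114580123 200.13111292105924 [0.57512893 0.06481259 0.38400519]
{'time': 0.15, 'q': array([-8.62405936e+00,  1.18732307e+01,  8.83850462e+01, -1.07980722e-03,
        7.98417920e+01, -8.62276973e+00]), 'dq': array([ 0.06883168, -0.09849832, -0.27237029, -0.00867018, -0.12878882,
        0.04059562]), 'joint_torque': array([ 1.45590316e-04, -3.71313965e+01, -2.81812102e+01,  6.98270788e-02,
        3.27237044e-02, -1.05386437e-04]), 'ee_pos': array([5.74377996e-01, 6.61249206e-05, 2.04563472e-01]), 'eef_rot': array([[ 9.99998504e-01, -1.93789529e-05, -1.72956552e-03],
       [-1.89577412e-05, -9.99999970e-01,  2.43552211e-04],
       [-1.72957019e-03, -2.43519058e-04, -9.99998475e-01]]), 'force': array([ 0.16295245, -0.40914068, -1.47060024]), 'wrist_torque': array([-0.02924437,  0.01854764,  0.01972158]), 'opening': 0.09390606610624327}
```

View pics/scene0.png

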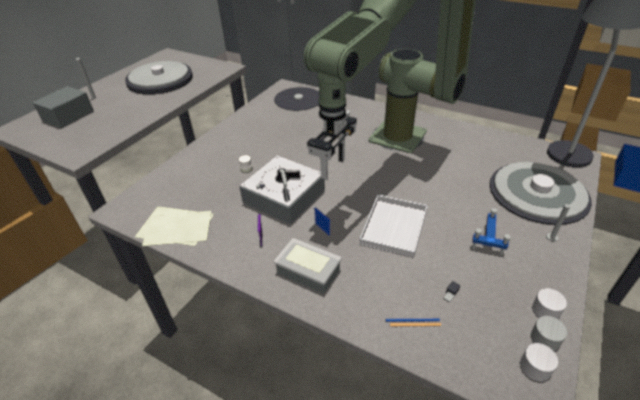

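View pics/side0.png

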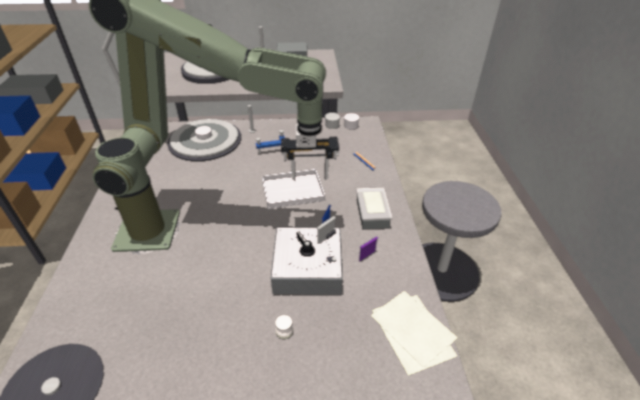

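View pics/wrist0.png

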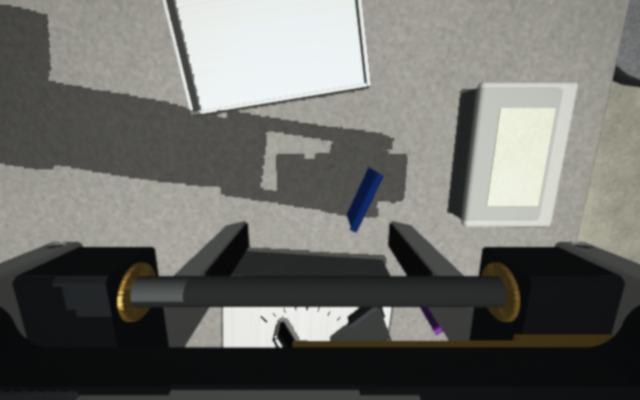

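Scene/side: the controller is at scene (284,187) and side (308,260), with the tray beyond it. The blue plate at scene (322,220) and the purple one at (260,227) are look-alikes. I'll zoom in.

```bash
python3 - <<'E'
from h import *
a=cv2.imread('pics/scene0.png')[140:300,220:460]
b=cv2.imread('pics/side0.png')[160:310,240:400]
cv2.imwrite('pics/sc.png',cv2.resize(a,None,fx=3.3,fy=3.3,interpolation=cv2.INTER_CUBIC))
cv2.imwrite('pics/si.png',cv2.resize(b,None,fx=4,fy=4,interpolation=cv2.INTER_CUBIC))
E
```

```text
(no output)
```

View pics/sc.png

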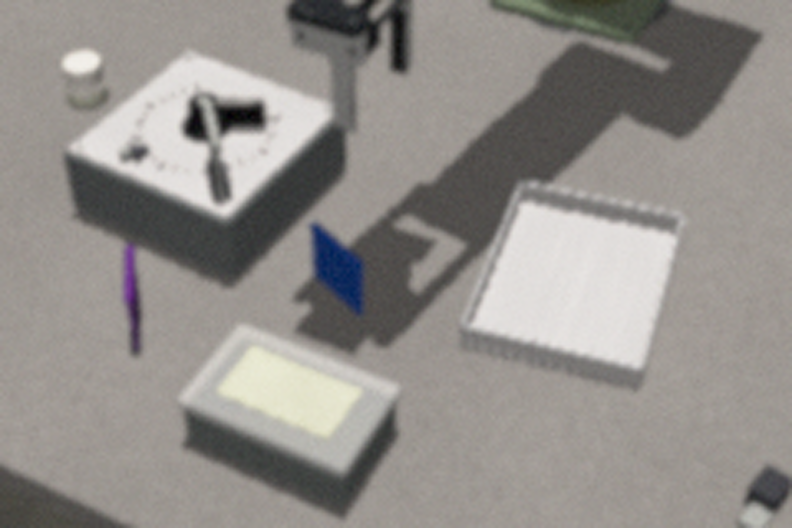

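View pics/si.png

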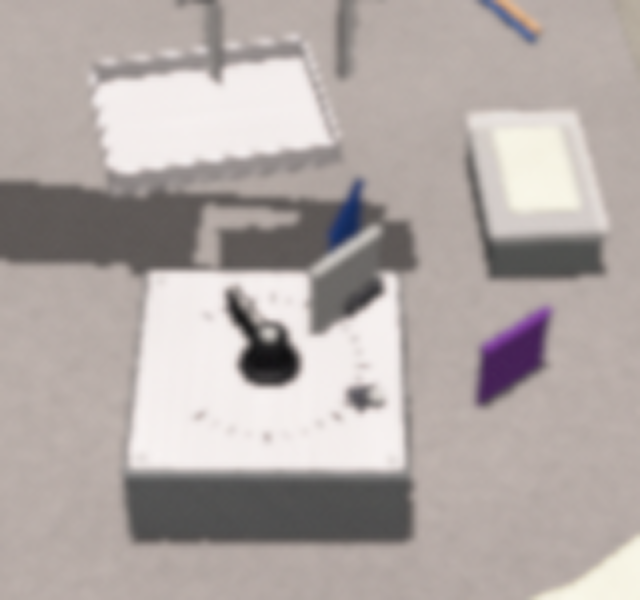

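```bash
python3 - <<'E'
from h import *
s=load('side0');c=load('scene0')
S=lambda u,v,z:onz(s,240+u/4,160+v/4,z)
C=lambda u,v,z:onz(c,220+u/3.3,140+v/3.3,z)
f=lambda L:[print(np.round(x,4)) for x in L]
print('panel side');P=[S(148,268,.085),S(398,272,.085),S(408,472,.085),S(126,470,.085)];f(P);print(np.mean(P,0))
print('panel scene');P=[C(345,120,.085),C(228,222,.085),C(65,150,.085),C(190,50,.085)];f(P);print(np.mean(P,0))
print('tray side');P=[S(93,66,.028),S(300,38,.028),S(342,148,.028),S(110,178,.028)];f(P);print(np.mean(P,0))
print('tray scene');P=[C(525,180,.028),C(685,212,.028),C(640,372,.028),C(462,332,.028)];f(P);print(np.mean(P,0))
print('bead side',S(312,275,.155),S(380,230,.155));
print('bead scene',C(205,95,.155),C(218,165,.155))
print('tab side',S(362,397,.09),'scene',C(133,153,.09))
print('armtip side',S(233,292,.119));
E
```

```text
panel side
[ 0.462  -0.0972  0.085 ]
[ 0.6653 -0.1137  0.085 ]
[ 0.6518 -0.3174  0.085 ]
[ 0.4485 -0.3034  0.085 ]
[ 0.55690808 -0.20793504  0.085     ]
panel scene
[ 0.4779 -0.0838  0.085 ]
[ 0.6673 -0.1062  0.085 ]
[ 0.6514 -0.3118  0.085 ]
[ 0.4458 -0.2969  0.085 ]
[ 0.56060251 -0.19965376  0.085     ]
tray side
[0.4004 0.2482 0.028 ]
[0.608  0.2827 0.028 ]
[0.6375 0.1096 0.028 ]
[0.4219 0.0798 0.028 ]
[0.51693125 0.18007264 0.028     ]
tray scene
[0.4171 0.0948 0.028 ]
[0.3892 0.2569 0.028 ]
[0.6146 0.2905 0.028 ]
[0.644  0.1295 0.028 ]
[0.51623383 0.19290675 0.028     ]
bead side [ 0.59042929 -0.18284327  0.155     ] [ 0.6462174  -0.13676543  0.155     ]
bead scene [ 0.58439466 -0.17927832  0.155     ] [ 0.66898904 -0.10974401  0.155     ]
tab side [ 0.62415382 -0.24909132  0.09      ] scene [ 0.62831847 -0.24333312  0.09      ]
armtip side [ 0.53050934 -0.16190707  0.119     ]
```

```bash
python3 -m pendant '[[100,0,0,-25,0],[100,0,0,-25,0],[100,-4,35,0,0],[100,-4,35,0,0],[100,-4,35,0,0],[100,-4,35,0,0],[100,0,35,0,0],[100,0,30,0,0],[100,0,0,0,0],[100,0,0,0,0]]'; python3 -m pendant '[[100,0,0,0,8],[100,0,0,0,8],[100,0,0,0,8],[100,0,0,0,8],[100,0,0,0,8],[100,0,0,0,8],[100,0,0,0,0],[100,0,0,0,0]]'
python3 - <<'E'
from h import *
d=grab('wrist','w1.png'); o=bot.observe();print(o['ee_pos'],o['eef_rot'])
E
```

```text
time: 1.15
ee_pos: [0.5586, -0.2051, 0.2548]
eef_rot: [[1.0, -0.001, -0.001], [-0.001, -1.0, 0.001], [-0.001, -0.001, -1.0]]
force: [-0.4, -0.1, -0.6]
opening: 0.094
time: 1.95
ee_pos: [0.5591, -0.2037, 0.2554]
eef_rot: [[0.672, -0.74, -0.0], [-0.74, -0.672, 0.0], [-0.0, -0.0, -1.0]]
force: [-0.2, 0.2, -0.1]
opening: 0.0945
[ 0.55906657 -0.20399205  0.25541384] [[ 6.71900667e-01 -7.40641255e-01 -1.60428227e-04]
 [-7.40641206e-01 -6.71900683e-01  2.75903381e-04]
 [-3.12137262e-04 -6.65599098e-05 -9.99999949e-01]]
```

View pics/w1.png

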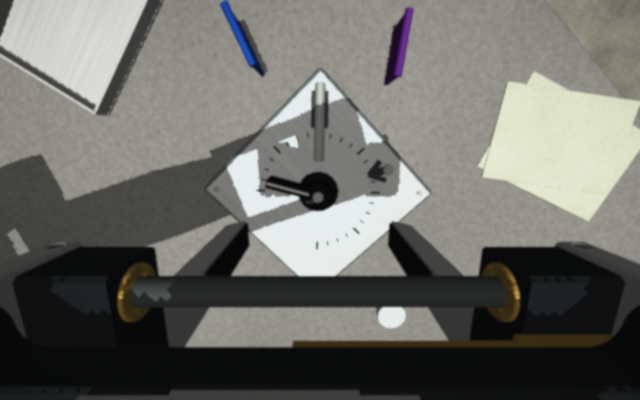

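Wrist view: the dial hub is at (318,191), the plate bead at (319,82–160) and the arm's end at (264,184). The tab is near (380,172), and the panel corners are at (321,69), (205,188) and (431,192). I'll zoom to refine these.

```bash
python3 - <<'E'
from h import *
a=cv2.imread('pics/w1.png')[60:260,200:440]
cv2.imwrite('pics/w1z.png',cv2.resize(a,None,fx=3,fy=3,interpolation=cv2.INTER_CUBIC))
E
```

```text
(no output)
```

View pics/w1z.png

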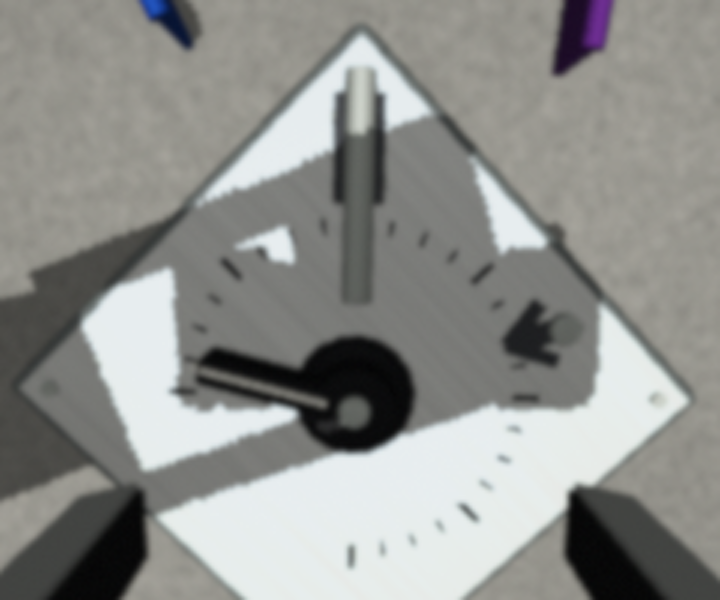

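```bash
python3 - <<'E'
from h import *
d=load('w1')
P=lambda u,v,z:onz(d,200+u/3,60+v/3,z)
l,t,r=P(18,386,.085),P(361,28,.085),P(690,398,.085)
c=(l+r)/2; print('corners',l,t,r,'c',c,np.linalg.norm((r-l)[:2]),np.linalg.norm((t-l)[:2]),np.linalg.norm((t-r)[:2]))
deg=lambda v:np.degrees(np.arctan2(v[1],v[0]))
print('slot dir from corner',deg(t-c),deg(r-l)+90)
n,f=P(356,300,.155),P(361,68,.155); print('bead',n,f,(n+f)/2,deg(f-n),np.linalg.norm(f-n))
h=P(354,411,.119);print('hub',h)
# skirt ring
k=P(354,398,.09);print('skirt',k)
# scale ticks: 
tk=[(325,226),(391,228),(231,267),(182,391),(482,272),(525,398),(468,511),(351,555)]
T=np.array([P(*x,.085)[:2] for x in tk])
A=np.c_[2*T,np.ones(len(T))];s=np.linalg.lstsq(A,(T**2).sum(1),rcond=None)[0];c2=s[:2];print('ticks c',c2,np.hypot(*(T-c2).T))
for cc in (c[:2],c2):
  tip=P(503,345,.089)[:2];sc=P(565,329,.097)[:2]
  print('tab',tip,sc,deg(tip-cc),deg(sc-cc),np.hypot(*(tip-cc)),np.hypot(*(sc-cc)),'bead mid',deg(((n+f)/2)[:2]-cc),np.hypot(*(((n+f)/2)[:2]-cc)))
  e=P(203,368,.119)[:2];print('arm',deg(e-cc),np.hypot(*(e-cc)))
o=bot.observe();R=o['eef_rot'];print('shift to bead in tool',R.T@((n+f)/2-o['ee_pos']))
E
```

```text
corners [ 0.46280908 -0.09982711  0.085     ] [ 0.6636651  -0.11268032  0.085     ] [ 0.65008422 -0.31361778  0.085     ] c [ 0.55644665 -0.20672244  0.085     ] 0.28421546545470266 0.20126685540163353 0.20139588585038576
slot dir from corner 41.25424702005766 41.21752672535335
bead [ 0.58992216 -0.17700294  0.155     ] [ 0.64396557 -0.12996408  0.155     ] [ 0.61694386 -0.15348351  0.155     ] 41.03599117520149 0.07164735406574756
hub [ 0.55579759 -0.20705941  0.119     ]
skirt [ 0.55514755 -0.20761275  0.09      ]
ticks c [ 0.55499577 -0.2074576 ] [0.07091404 0.07083497 0.07337766 0.07253263 0.07371691 0.0726452
 0.07174291 0.07193976]
tab [ 0.6128713  -0.23825424] [ 0.63409577 -0.25033616] -29.197775885412668 -29.32191816351284 0.06463742149007554 0.08905920792774456 bead mid 41.34851615293829 0.0805872016106609
arm 116.7033119557797 0.059644652535107374
tab [ 0.6128713  -0.23825424] [ 0.63409577 -0.25033616] -28.0182654797855 -28.461253238134006 0.06555921490154187 0.08997433464938785 bead mid 41.064964052536105 0.08216306567107656
arm 115.14138043276212 0.05967159380744607
shift to bead in tool [ 0.00151042 -0.07679635  0.10041849]
```

```bash
python3 -m pendant '[[60,1.5,-26,0,0],[60,0,-26,0,0],[60,0,-25,0,1],[60,0,0,0,0],[60,0,0,20,0],[60,0,0,20,0],[60,0,0,20,0],[60,0,0,0,0],[60,0,0,0,0]]'
python3 - <<'E'
from h import *
o=bot.observe();print(o['ee_pos'],o['eef_rot'],o['eef_rot'].T@(np.array([.617,-.1535,.155])-o['ee_pos']))
d=grab('side','s2.png'); grab('wrist','w2.png')
e=cv2.imread('pics/s2.png')[160:310,240:400]
cv2.imwrite('pics/s2z.png',cv2.resize(e,None,fx=4,fy=4,interpolation=cv2.INTER_CUBIC))
E
```

```text
time: 2.9
ee_pos: [0.6167, -0.1549, 0.1954]
eef_rot: [[0.656, -0.754, -0.001], [-0.754, -0.656, 0.0], [-0.001, 0.001, -1.0]]
force: [1.3, -1.6, 0.5]
opening: 0.0563
[ 0.61668118 -0.15485239  0.19537624] [[ 6.56422070e-01 -7.54393127e-01 -1.03714860e-03]
 [-7.54393421e-01 -6.56422535e-01  1.51608215e-04]
 [-7.95179907e-04  6.82899101e-04 -9.99999451e-01]] [-0.00077885 -0.00115583  0.04037609]
```

View pics/s2z.png

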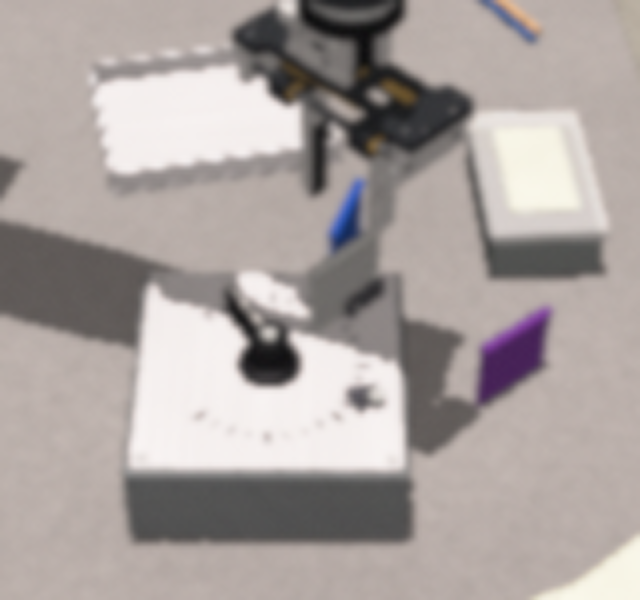

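View pics/w2.png

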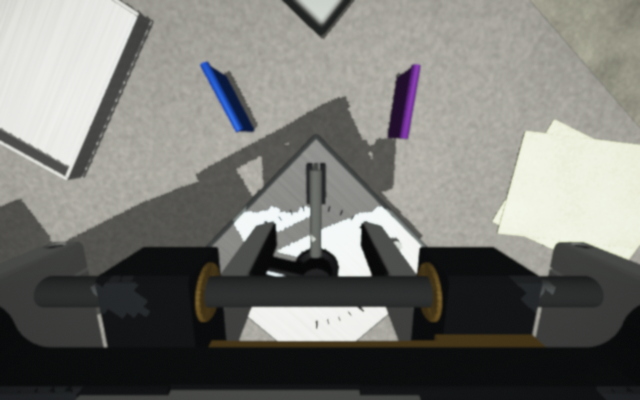

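The bead at (316,163–255) lies centred between the fingers. I'll go down and grip.

```bash
python3 -m pendant '[[60,-0.8,-1,21,0],[60,0,0,21,0],[60,0,0,21,0],[60,0,0,0,0],[60,0,0,0,0]]'; python3 -m pendant '[[0,0,0,0,0],[0,0,0,0,0],[0,0,0,0,0],[0,0,0,0,0],[0,0,0,0,0],[0,0,0,0,0],[0,0,0,0,0],[0,0,0,0,0]]'
```

```text
time: 3.5
ee_pos: [0.618, -0.1537, 0.1336]
eef_rot: [[0.656, -0.755, 0.001], [-0.755, -0.656, -0.001], [0.001, -0.001, -1.0]]
force: [0.8, -0.5, -0.3]
opening: 0.0561
time: 4.3
ee_pos: [0.6174, -0.1533, 0.1325]
eef_rot: [[0.656, -0.755, -0.0], [-0.755, -0.656, 0.0], [-0.0, 0.0, -1.0]]
force: [0.1, -0.2, 0.4]
opening: 0.0088
```

Gripped at 8.8 mm opening. Lifting straight up now.

```bash
python3 -m pendant '[[0,0,0,-4,0],[0,0,0,-6,0],[0,0,0,-8,0],[0,0,0,-8,0],[0,0,0,-10,0],[0,0,0,-10,0],[0,0,0,-12,0],[0,0,0,-12,0],[0,0,0,0,0],[0,0,0,0,0]]'
python3 - <<'E'
from h import *
for n in ['side','wrist']:grab(n,n+'3.png')
e=cv2.imread('pics/side3.png')[120:310,230:400]
cv2.imwrite('pics/s3z.png',cv2.resize(e,None,fx=3,fy=3,interpolation=cv2.INTER_CUBIC))
E
```

```text
time: 5.3
ee_pos: [0.6177, -0.1534, 0.203]
eef_rot: [[0.656, -0.755, 0.001], [-0.755, -0.656, -0.0], [0.001, -0.0, -1.0]]
force: [-0.0, -0.2, -1.5]
opening: 0.0088
```

View pics/s3z.png

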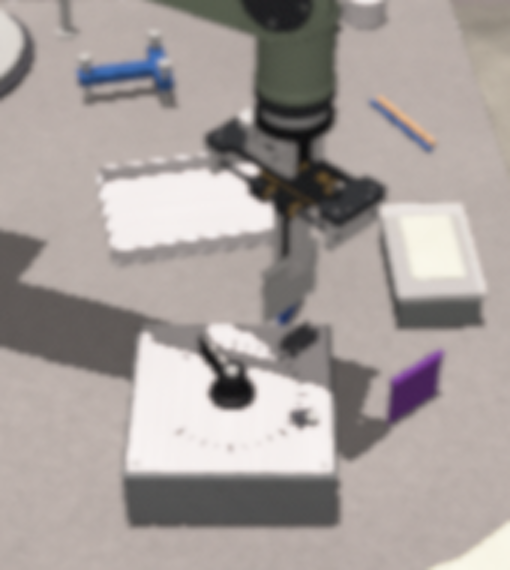

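View pics/wrist3.png

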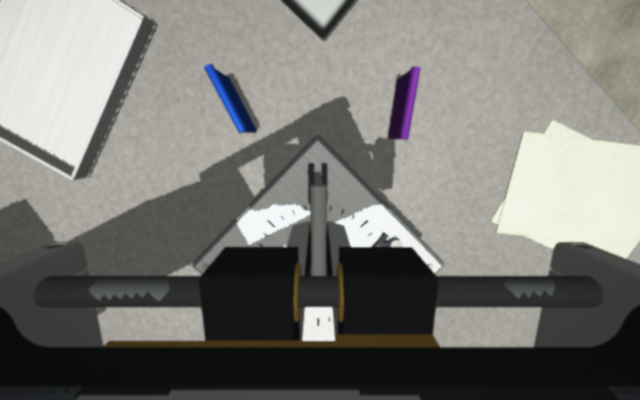

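The plate hangs straight and is clear of the slot. Carrying it over to the tray centre, about (0.5165, 0.186).

```bash
python3 -m pendant '[[0,-12,-5.5,0,0],[0,-25,-11.5,0,0],[0,-36,-16,0,0],[0,-40,-18,0,0],[0,-40,-18,0,0],[0,-40,-18,0,0],[0,-40,-18,0,0],[0,-40,-18,0,0],[0,-30,-14,0,0],[0,-19,-9,0,0]]';python3 -m pendant '[[0,0,0,0,0],[0,0,0,0,0]]'
python3 - <<'E'
from h import *
for n in ['side','scene','wrist']:grab(n,n+'4.png')
e=cv2.imread('pics/side4.png')[80:280,200:400]
f=cv2.imread('pics/scene4.png')[100:300,260:460]
cv2.imwrite('pics/z4.png',cv2.resize(np.hstack([e,f]),None,fx=2,fy=2,interpolation=cv2.INTER_CUBIC))
E
```

```text
time: 6.4
ee_pos: [0.5141, 0.1885, 0.2019]
eef_rot: [[0.658, -0.753, -0.002], [-0.753, -0.658, 0.001], [-0.002, 0.001, -1.0]]
force: [1.3, -0.7, -1.8]
opening: 0.0088
time: 6.6
ee_pos: [0.5156, 0.1859, 0.202]
eef_rot: [[0.657, -0.754, -0.001], [-0.754, -0.657, -0.001], [-0.0, 0.001, -1.0]]
force: [0.0, -0.6, -1.7]
opening: 0.0089
```

View pics/z4.png

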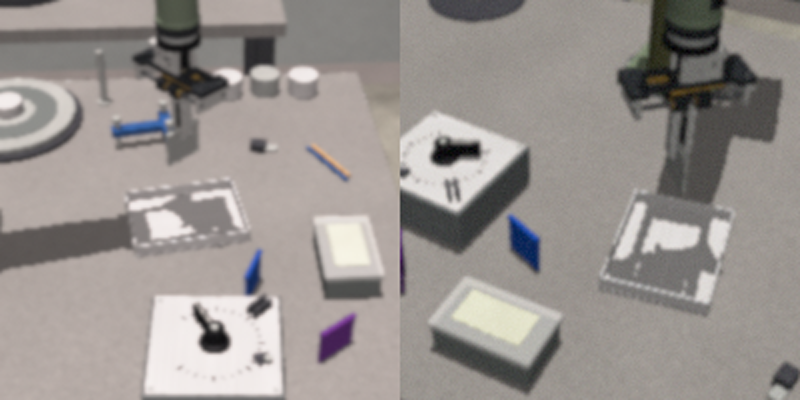

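View pics/wrist4.png

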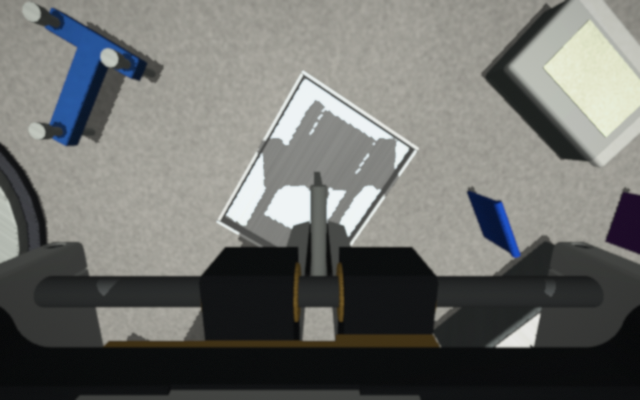

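The wrist view shows tray rim corners at (303,72), (417,149) and (219,221). I'll check the centre from them.

```bash
python3 - <<'E'
from h import *
d=load('wrist4');a=[onz(d,*p,.028) for p in [(417,149),(219,221),(303,72)]];print(a,(a[0]+a[1])/2)
o=bot.observe();print(o['ee_pos'],o['eef_rot'].T@((a[0]+a[1])/2-o['ee_pos']))
E
```

```text
[array([0.63304016, 0.12322019, 0.028     ]), array([0.39677807, 0.25308192, 0.028     ]), array([0.6079914 , 0.28720401, 0.028     ])] [0.51490912 0.18815105 0.028     ]
[0.51646798 0.18459859 0.20222515] [-0.00371596 -0.00123369  0.17422435]
```

```bash
python3 -m pendant '[[0,-3,-1,15,0],[0,0,0,25,0],[0,0,0,25,0],[0,0,0,25,0],[0,0,0,25,0],[0,0,0,15,0],[0,0,0,10,0],[0,0,0,5,0],[0,0,0,0,0],[0,0,0,0,0]]'; python3 -m pendant '[[0,0,0,2,0],[0,0,0,1,0],[0,0,0,1,0],[0,0,0,0,0]]'
```

```text
time: 7.75
ee_pos: [0.5162, 0.1886, 0.0585]
eef_rot: [[0.656, -0.755, 0.002], [-0.755, -0.656, 0.0], [0.001, -0.002, -1.0]]
force: [0.1, 0.1, -0.9]
opening: 0.0091
time: 8.15
ee_pos: [0.5152, 0.1884, 0.0535]
eef_rot: [[0.656, -0.755, 0.0], [-0.755, -0.656, 0.0], [0.0, -0.0, -1.0]]
force: [-0.3, -0.5, -2.2]
opening: 0.0091
```

```bash
python3 -m pendant '[[0,0,0,1,0],[0,0,0,0,0],[0,0,0,0,0]]';python3 -m pendant '[[0,0,0,1,0],[0,0,0,0,0],[0,0,0,0,0]]'
```

```text
time: 8.45
ee_pos: [0.5151, 0.1884, 0.0524]
eef_rot: [[0.656, -0.755, -0.0], [-0.755, -0.656, -0.0], [-0.0, 0.0, -1.0]]
force: [-0.4, 0.7, -2.0]
opening: 0.0092
time: 8.75
ee_pos: [0.5152, 0.1884, 0.0514]
eef_rot: [[0.656, -0.755, 0.0], [-0.755, -0.656, 0.0], [0.0, -0.0, -1.0]]
force: [-0.5, 0.3, -1.3]
opening: 0.0091
```

```bash
python3 -m pendant '[[0,0,0,0.7,0],[0,0,0,0,0],[0,0,0,0,0]]';python3 -m pendant '[[0,0,0,0.7,0],[0,0,0,0,0],[0,0,0,0,0]]'
```

```text
time: 9.05
ee_pos: [0.5154, 0.1883, 0.0514]
eef_rot: [[0.656, -0.755, 0.0], [-0.755, -0.656, -0.0], [0.0, -0.0, -1.0]]
force: [-1.6, -1.2, 4.2]
opening: 0.0089
time: 9.35
ee_pos: [0.5157, 0.1882, 0.0513]
eef_rot: [[0.656, -0.755, 0.001], [-0.755, -0.656, -0.0], [0.001, -0.0, -1.0]]
force: [-2.6, -1.5, 8.1]
opening: 0.0088
```

Contact at about 8 N. I'll relax 1 mm, then open gently.

```bash
python3 -m pendant '[[0,0,0,-1,0],[0,0,0,0,0]]';python3 -m pendant '[[12,0,0,0,0],[14,0,0,0,0],[17,0,0,0,0],[22,0,0,0,0],[30,0,0,0,0],[40,0,0,0,0],[50,0,0,0,0],[50,0,0,0,0]]'
python3 - <<'E'
from h import *
for n in ['side','scene','wrist']:grab(n,n+'5.png')
e=cv2.imread('pics/side5.png')[80:280,200:400]
f=cv2.imread('pics/scene5.png')[100:300,300:500]
cv2.imwrite('pics/z5.png',cv2.resize(np.hstack([e,f]),None,fx=2,fy=2,interpolation=cv2.INTER_CUBIC))
E
```

```text
time: 9.55
ee_pos: [0.5154, 0.1884, 0.0514]
eef_rot: [[0.656, -0.755, 0.001], [-0.755, -0.656, 0.0], [0.0, -0.0, -1.0]]
force: [-2.3, -1.1, 4.3]
opening: 0.0093
time: 10.35
ee_pos: [0.5152, 0.1884, 0.051]
eef_rot: [[0.656, -0.755, -0.0], [-0.755, -0.656, -0.0], [-0.0, 0.0, -1.0]]
force: [0.0, -0.2, 0.3]
opening: 0.046
```

View pics/z5.png

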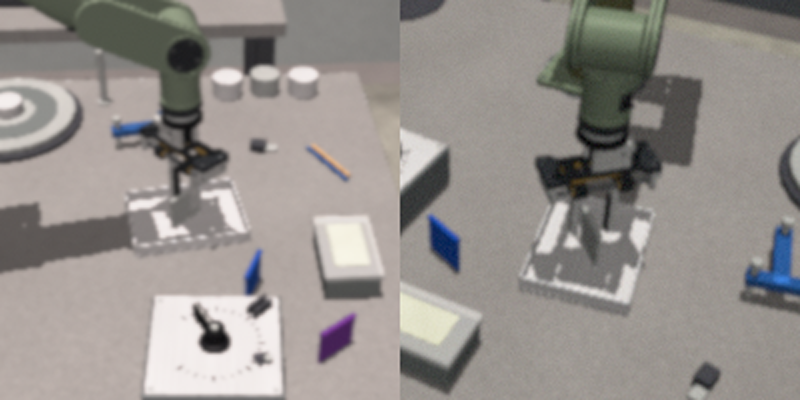

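View pics/wrist5.png

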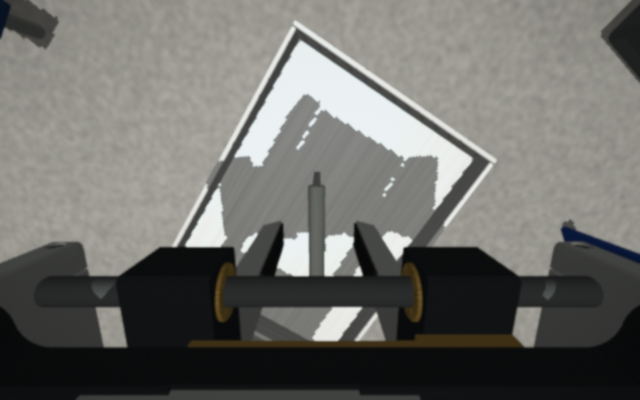

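The plate stands upright in the tray, released. Retreating straight up and looking again.

```bash
python3 -m pendant '[[50,0,0,-5,0],[50,0,0,-10,0],[50,0,0,-15,0],[50,0,0,-20,0],[50,0,0,-30,0],[50,0,0,-35,0],[50,0,0,-35,0],[20,0,0,0,0],[0,0,0,0,0],[0,0,0,0,0]]'
python3 - <<'E'
from h import *
for n in ['side','wrist']:grab(n,n+'6.png')
e=cv2.imread('pics/side6.png')[80:280,200:400]
f=cv2.imread('pics/wrist6.png')[50:250,220:420]
cv2.imwrite('pics/z6.png',cv2.resize(np.hstack([e,f]),None,fx=2,fy=2,interpolation=cv2.INTER_CUBIC))
o=bot.observe();R=o['eef_rot'];p=o['ee_pos'];print(p,R[:,0],o['q'])
c=np.array([.5555,-.207]);a=np.radians(116)
t=c+.046*np.array([np.cos(a),np.sin(a)])-.032*np.array([np.sin(a),-np.cos(a)])
print('target',t,'tool shift',R.T@(np.r_[t,.22]-p)*1000,'turn',np.degrees(np.arctan2(R[1,0],R[0,0]))-26)
E
```

```text
time: 11.5
ee_pos: [0.5143, 0.1882, 0.2004]
eef_rot: [[0.656, -0.755, -0.002], [-0.755, -0.656, -0.0], [-0.001, 0.001, -1.0]]
force: [0.6, 0.4, 0.4]
opening: 0.0266
[0.5139534  0.18813209 0.19944973] [ 0.65601917 -0.75474236 -0.00167565] [1.10419152e+01 8.90432742e+00 9.24884270e+01 2.26823289e-03
 7.87956601e+01 6.00442907e+01]
target [ 0.50657352 -0.17968335] tool shift [272.73011008 246.9226968  -20.30864764] turn -75.00295573404335
```

View pics/z6.png

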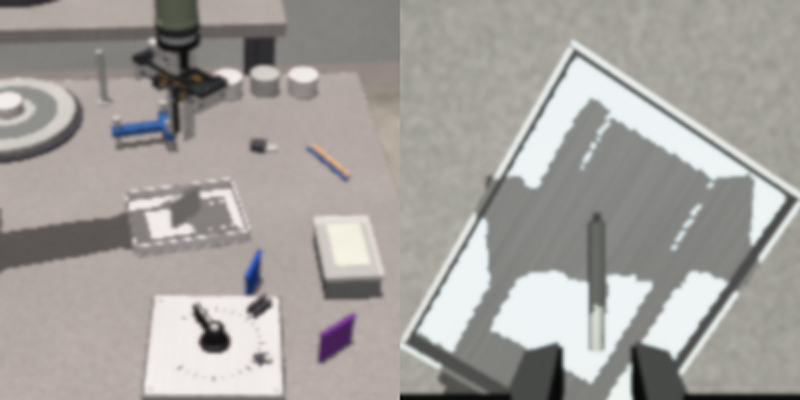

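The plate stands in the middle of the tray. Moving to the dial with the fingers shut.

```bash
python3 -m pendant '[[0,15,14,-10,0],[0,30,27,-10,0],[0,33,30,0,0],[0,33,30,0,0],[0,33,30,0,0],[0,33,30,0,0],[0,33,30,0,0],[0,33,28,0,0],[0,20,18,0,0],[0,10,10,0,0]]';python3 -m pendant '[[0,0,0,0,-8.3],[0,0,0,0,-8.3],[0,0,0,0,-8.3],[0,0,0,0,-8.3],[0,0,0,0,-8.3],[0,0,0,0,-8.3],[0,0,0,0,-8.3],[0,0,0,0,-8.3],[0,0,0,0,-8.3],[0,0,0,0,0]]'
python3 - <<'E'
from h import *
for n in ['side','wrist']:grab(n,n+'7.png')
e=cv2.imread('pics/side7.png')[110:310,200:400]
f=cv2.imread('pics/wrist7.png')[70:270,220:420]
cv2.imwrite('pics/z7.png',cv2.resize(np.hstack([e,f]),None,fx=2,fy=2,interpolation=cv2.INTER_CUBIC))
o=bot.observe();R=o['eef_rot'];p=o['ee_pos'];print(p,R[:,0],o['q'],o['opening'])
c=np.array([.5555,-.207]);a=np.radians(116)
t=c+.046*np.array([np.cos(a),np.sin(a)])-.032*np.array([np.sin(a),-np.cos(a)])
print('target',t,'tool shift',R.T@(np.r_[t,.1]-p)*1000,'turn',np.degrees(np.arctan2(R[1,0],R[0,0]))-26)
E
```

```text
time: 12.6
ee_pos: [0.5069, -0.1817, 0.2195]
eef_rot: [[0.654, -0.757, -0.003], [-0.757, -0.654, 0.001], [-0.002, 0.001, -1.0]]
force: [-0.0, 0.5, -0.8]
opening: 0.0006
time: 13.6
ee_pos: [0.5074, -0.1786, 0.2201]
eef_rot: [[0.901, 0.434, -0.002], [0.434, -0.901, 0.001], [-0.001, -0.002, -1.0]]
force: [0.0, 0.0, 0.5]
opening: 0.0007
[ 0.50764103 -0.17889365  0.22040081] [ 9.02007501e-01  4.31719938e-01 -6.03201441e-04] [-2.86371158e+01  6.74680147e+00  9.23989812e+01  1.39563455e-02
  8.09324390e+01 -5.42160695e+01] 0.0003913425670888875
target [ 0.50657352 -0.17968335] tool shift [ -1.2312097    0.40172252 120.40117034] turn -0.42323367721691696
```

View pics/z7.png

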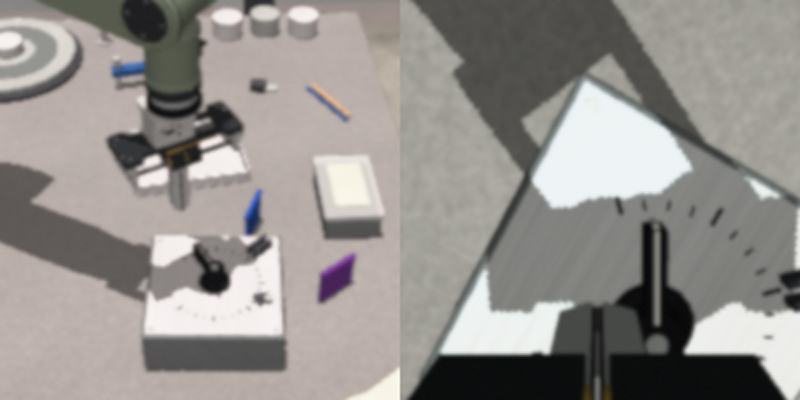

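The arm lies parallel to the tool's y axis, with the fingers to its counter-clockwise side. Going down.

```bash
python3 -m pendant '[[0,-1,0,30,0],[0,0,0,30,0],[0,0,0,25,0],[0,0,0,20,0],[0,0,0,10,0],[0,0,0,5,0],[0,0,0,0,0],[0,0,0,0,0]]'
python3 - <<'E'
from h import *
for n in ['side','scene']:grab(n,n+'8.png')
e=cv2.imread('pics/side8.png')[180:310,240:370]
f=cv2.imread('pics/scene8.png')[120:250,220:350]
cv2.imwrite('pics/z8.png',cv2.resize(np.hstack([e,f]),None,fx=3,fy=3,interpolation=cv2.INTER_CUBIC))
E
```

```text
time: 14.5
ee_pos: [0.5078, -0.1805, 0.1022]
eef_rot: [[0.901, 0.433, 0.002], [0.433, -0.901, -0.001], [0.001, 0.002, -1.0]]
force: [-0.7, -0.6, -0.0]
opening: 0.0005
```

View pics/z8.png

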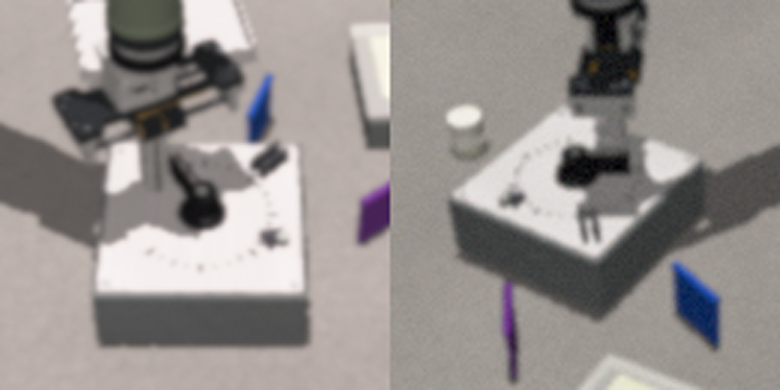

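```bash
python3 -m pendant '[[0,6,0,0,0],[0,6,0,0,0],[0,2,0,0,0],[0,6.6,-2.1,0,8],[0,6.6,-2.1,0,8],[0,6.6,-2.1,0,8],[0,6.6,-2.1,0,8],[0,6.6,-2.1,0,8],[0,0,0,0,0]]'
python3 - <<'E'
from h import *
for n in ['side']:grab(n,n+'9.png')
e=cv2.imread('pics/side9.png')[160:310,240:390]
cv2.imwrite('pics/z9.png',cv2.resize(e,None,fx=4,fy=4,interpolation=cv2.INTER_CUBIC))
o=bot.observe();R=o['eef_rot'];p=o['ee_pos'];print(p,np.degrees(np.arctan2(R[1,0],R[0,0]))+90,R.T@(np.array([.5555,-.207,.1])-p)*1000,o['force'])
E
```

```text
time: 15.5
ee_pos: [0.55, -0.1582, 0.1008]
eef_rot: [[0.969, -0.246, -0.001], [-0.246, -0.969, 0.0], [-0.001, 0.0, -1.0]]
force: [-0.8, 0.4, -0.1]
opening: 0.0005
[ 0.54995445 -0.15823735  0.10086021] 75.88519924275771 [17.26976586 45.93820166  0.85192996] [-0.65550289  0.04585078  0.33192149]
```

View pics/z9.png

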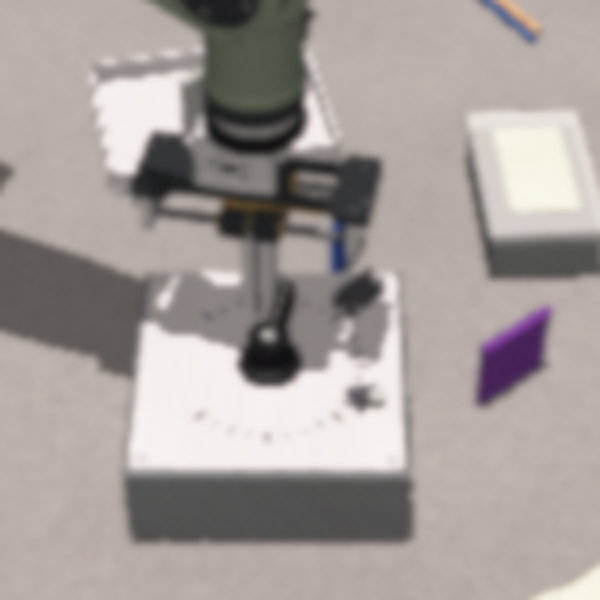

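The arm has moved to about 75°, and the geometry fits (offset 17.3, 46 mm). Continuing.

```bash
python3 -m pendant '[[0,6.5,-2,0,8],[0,6.5,-2,0,8],[0,6.5,-2,0,8],[0,6.5,-2,0,8],[0,6.5,-2,0,8],[0,6.5,-2,0,8],[0,6.5,-2,0,8],[0,6.5,-2,0,8],[0,6.5,-2,0,8],[0,0,0,0,0]]'; python3 -m pendant '[[0,6.5,-2,0,8],[0,0,0,0,0]]'
python3 - <<'E'
from h import *
for n in ['side','wrist']:grab(n,n+'10.png')
e=cv2.imread('pics/side10.png')[160:310,240:390]
f=cv2.imread('pics/wrist10.png')[100:250,240:390]
cv2.imwrite('pics/z10.png',cv2.resize(np.hstack([e,f]),None,fx=2.6,fy=2.6,interpolation=cv2.INTER_CUBIC))
o=bot.observe();R=o['eef_rot'];p=o['ee_pos'];print(p,np.degrees(np.arctan2(R[1,0],R[0,0]))+90,R.T@(np.array([.5555,-.207,.1])-p)*1000,o['force'])
E
```

```text
time: 16.55
ee_pos: [0.5995, -0.1862, 0.1006]
eef_rot: [[0.067, -0.998, -0.001], [-0.998, -0.067, 0.001], [-0.001, 0.001, -1.0]]
force: [-0.7, 1.5, -0.4]
opening: 0.0007
time: 16.75
ee_pos: [0.602, -0.1924, 0.1007]
eef_rot: [[-0.071, -0.997, -0.0], [-0.997, 0.071, 0.001], [-0.001, 0.0, -1.0]]
force: [-0.0, 1.6, -0.5]
opening: 0.0004
[ 0.60194833 -0.19240283  0.10072675] -3.9989251397622922 [17.80108816 45.31705562  0.73376148] [ 0.27896802  1.40604506 -1.44131013]
```

View pics/z10.png

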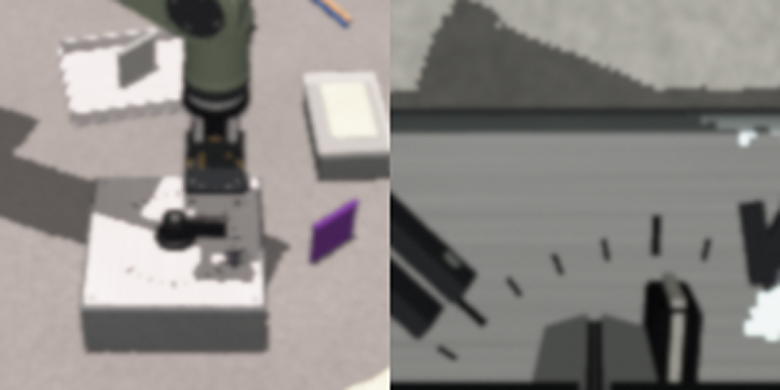

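Wrist view: the arm stands next to the fingers at about -4°, with the tab to its right. Advancing 16° more, then measuring.

```bash
python3 -m pendant '[[0,6.5,-2,0,8],[0,4.9,-1.6,0,6],[0,0,0,0,0],[0,0,0,0,0]]'
python3 - <<'E'
from h import *
for n in ['wrist']:grab(n,n+'11.png')
f=cv2.imread('pics/wrist11.png')[130:250,270:430]
cv2.imwrite('pics/z11.png',cv2.resize(f,None,fx=5,fy=5,interpolation=cv2.INTER_CUBIC))
o=bot.observe();R=o['eef_rot'];p=o['ee_pos'];print(p,np.degrees(np.arctan2(R[1,0],R[0,0]))+90,R.T@(np.array([.5555,-.207,.1])-p)*1000,o['force'])
E
```

```text
time: 17.25
ee_pos: [0.6042, -0.2044, 0.101]
eef_rot: [[-0.31, -0.951, 0.0], [-0.951, 0.31, -0.0], [0.0, -0.0, -1.0]]
force: [0.1, 0.9, -0.6]
opening: 0.0005
[ 0.60429771 -0.20440936  0.10107155] -18.089417129619832 [17.61414202 45.58189313  1.0532261 ] [-0.24341882  0.53466223 -0.87596859]
```

View pics/z11.png

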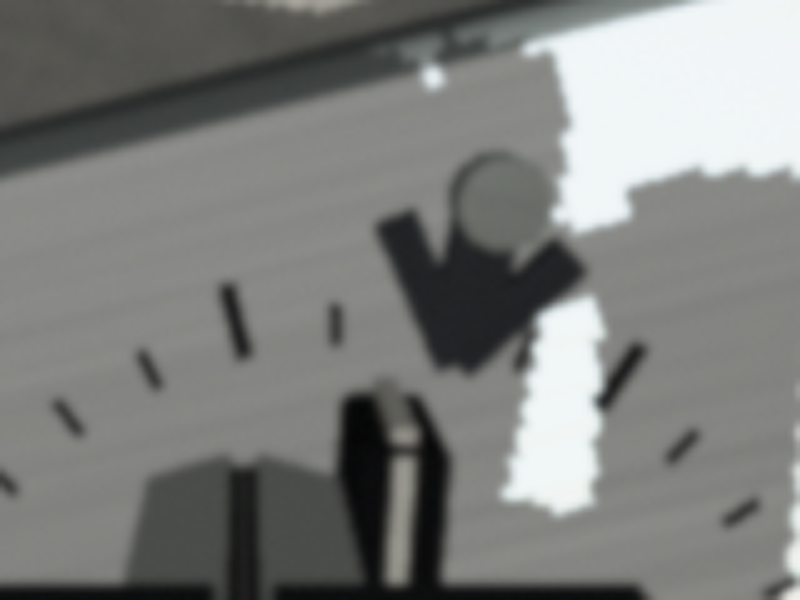

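```bash
cat > m.py <<'E'
from h import *
def run(name,x0,y0,k,end,near,tip,scr):
    d=load(name);P=lambda q,z:onz(d,x0+q[0]/k,y0+q[1]/k,z)[:2]
    c=np.array([.5555,-.207]);dg=lambda v:round(float(np.degrees(np.arctan2(v[1],v[0]))),2)
    e,n,t,s=P(end,.119),P(near,.119),P(tip,.09),P(scr,.097)
    print('arm end',e,dg(e-c),np.hypot(*(e-c)),'along',dg(e-n)); print('tab',t,dg(t-c),np.hypot(*(t-c)),'screw',s,dg(s-c),np.hypot(*(s-c)),'dir',dg(s-t))
E
python3 -c "
from m import *
run('wrist11',270,130,5,(405,430),(398,580),(457,365),(505,202))"
```

```text
arm end [ 0.61545719 -0.22892106] -20.08 0.0638388407434607 along -19.11
tab [ 0.61309929 -0.23926433] -29.26 0.0660201898071393 screw [ 0.63422809 -0.25078519] -29.08 0.09008471282940947 dir -28.6
```

```bash
python3 -m pendant '[[0,3.6,-1.2,0,4.5],[0,3.4,-1.2,0,4.2],[0,0,0,0,0],[0,0,0,0,0],[0,0,0,0,0]]'
python3 - <<'E'
from h import *
for n in ['wrist']:grab(n,n+'12.png')
f=cv2.imread('pics/wrist12.png')[130:250,270:430]
cv2.imwrite('pics/z12.png',cv2.resize(f,None,fx=5,fy=5,interpolation=cv2.INTER_CUBIC))
E
```

```text
time: 17.8
ee_pos: [0.6041, -0.2117, 0.1011]
eef_rot: [[-0.452, -0.892, 0.0], [-0.892, 0.452, -0.0], [-0.0, -0.0, -1.0]]
force: [0.1, 2.1, -0.9]
opening: 0.0001
```

View pics/z12.png

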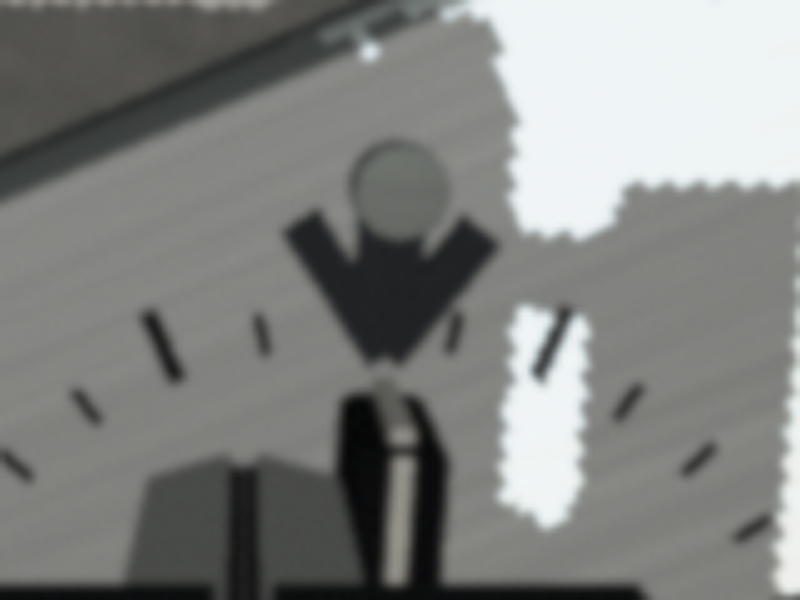

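```bash
python3 -c "
from m import *
run('wrist12',270,130,5,(405,430),(398,580),(385,362),(403,190))"
```

```text
arm end [ 0.61144266 -0.23765318] -28.72 0.0637902666375936 along -27.94
tab [ 0.61246674 -0.23873227] -29.12 0.06520848447922908 screw [ 0.63410802 -0.25090703] -29.19 0.09003914936004245 dir -29.36
```

The arm is within about 1° of the tab. Backing off, raising and checking.

```bash
python3 -m pendant '[[0,-4,0,0,0],[0,-6,0,0,0],[0,-4,0,0,0],[0,0,0,-20,0],[0,0,0,-35,0],[0,0,0,-35,0],[0,0,0,-35,0],[0,0,30,-25,0],[0,0,0,0,0],[0,0,0,0,0]]'
python3 - <<'E'
from h import *
for n in ['wrist','side','scene']:grab(n,n+'13.png')
f=cv2.imread('pics/wrist13.png')[130:250,270:430]
cv2.imwrite('pics/z13.png',cv2.resize(f,None,fx=5,fy=5,interpolation=cv2.INTER_CUBIC))
e=cv2.imread('pics/side13.png')[140:310,230:400];g=cv2.imread('pics/scene13.png')[140:310,290:460]
cv2.imwrite('pics/y13.png',cv2.resize(np.hstack([e,g]),None,fx=2.3,fy=2.3,interpolation=cv2.INTER_CUBIC))
E
```

```text
time: 18.85
ee_pos: [0.5841, -0.1859, 0.252]
eef_rot: [[-0.454, -0.891, 0.002], [-0.891, 0.454, -0.001], [0.0, -0.002, -1.0]]
force: [-0.2, 0.6, -0.3]
opening: 0.0002
```

View pics/z13.png

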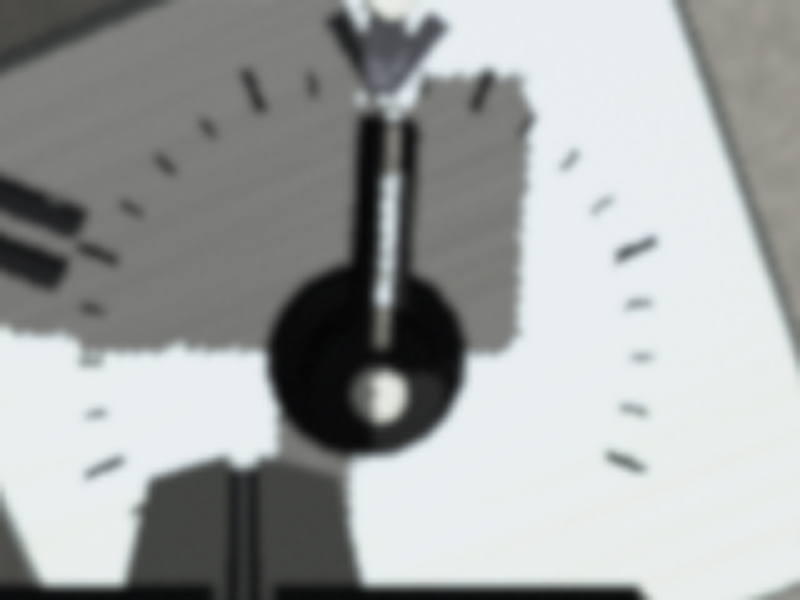

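View pics/y13.png

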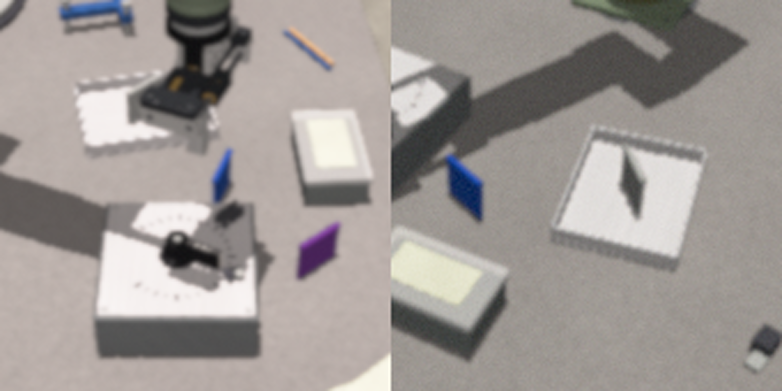

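```bash
python3 -c "
from m import *
run('wrist13',270,130,5,(395,125),(381,345),(384,92),(392,0))"
python3 -m pendant '[[0,0,0,0,0],[0,0,0,0,0],[0,0,0,0,0]]'; python3 -c "
from station import order;print(order.hand_in())"
```

```text
arm end [ 0.60805655 -0.23648125] -29.29 0.06026055910853377 along -29.25
tab [ 0.61314478 -0.2394726 ] -29.39 0.06616185480645548 screw [ 0.63177265 -0.24969582] -29.24 0.08740966847273304 dir -28.76
time: 19.3
ee_pos: [0.5835, -0.1859, 0.2502]
eef_rot: [[-0.454, -0.891, -0.001], [-0.891, 0.454, 0.001], [0.0, 0.001, -1.0]]
force: [-0.3, -0.3, -0.4]
opening: 0.0005
the job is handed in; nothing more can be done
None
```

I lifted the locking plate straight out of its slot, lowered it into the tray until it touched the floor at about 8 N, and released it. Then I pushed the dial clockwise with shut fingertips to the index tab, backed off upwards and handed in at about 19 s of the 61 s allowed.

- **Plate:** the last pictures show it standing upright near the middle of the tray, and no longer touched.
- **Dial:** the last picture put the pointer arm at -29.3° and the tab at -29.4°, about 0.1 mm apart at the arm's end. A reading taken while the fingers were still against the arm gave a gap of about 0.4–1.2°. Both are well inside the 6 mm limit.
- **Bystanders:** nothing looked shifted in the pictures I compared, but I did not measure their positions. The paste jar was not in the last close-ups.
- **Disagreement:** the panel's edges measured about 201 mm in the wrist image, against the 210 mm given. The scale-line radius (71–74 mm against 67–78) and the tab radius (66 mm) both fitted, so I relied on those.

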